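# Reset the bench air valve: seat it, then open it one true turn

## Task

Reset the bench air valve: lead its handwheel round clockwise by the crank handle until the valve just seats, without forcing it, then open it by exactly one full turn of the stem and let go. The worn wheel turns idly for a while on its stem after every change of direction; feel for where it takes the stem along and do not count that play. Leave the other things on the bench alone.

Things in the scene. Friction and masses are not known exactly. Their poses are not given: they have to be found in the camera images.
- valve: brass bench air valve fixed on a dark 110 x 160 mm plate, pipe unions along its y. Origin under the plate's centre on the bench top; z up, on the vertical axis of the wheel. Stem starts a quarter to half a turn open, can open nearly 4 turns. On closing, the disc meets a hard seat: resistance at the handle then climbs from about 9 N by 1 N per 2 mm of handle travel; 20 N strains the valve.
- wheel: dark level handwheel, rim top 125.5 mm above the bench. Origin on its axis, 114 mm up; x points to the handle. Clockwise from above closes. Loose on its stem: after a reversal it turns idly (0.5 N at the handle) through a play of a quarter to half a turn (at the start an unknown part of it), then a spring drive winds up, 1 N per 2 mm of handle travel, and at about 9 N the stem turns along.
- handle_mid (a point): mid-point on the axis of the upright black crank handle on the wheel's rim, 48 mm from the wheel's axis, 153.5 mm above the bench. A round sleeve, 17 mm in diameter, from 128.5 to 173.5 mm above the bench, that spins freely on its pin: it can be held and led round the circle without turning the hand. Let go under load, it springs back up to 20 mm; the stem stays.
- spindle_end (a point): upper end of the 10 mm steel spindle in the wheel's hub, 126 mm above the bench when the disc is on its seat, rising 2 mm per full opening turn of the stem (not of the idle wheel). It does not turn and stays below the level of the handle's foot, clear of the fingers. Its measured position is too coarse to set the valve by.
- bonnet_mark (a point): point on the edge of the round bonnet flange under the wheel, 27 mm from the axis, 73 mm above the bench, on the valve's x axis when unloaded. The bonnet twists very slightly with the torque on the wheel; this point has shifted 0.85 mm along the valve's -y when the valve is being forced shut. Too small to read off a measured position.
- acid_bottle_1: bystander: small brown dropper bottle, 30 mm wide, 82 mm tall, origin under its centre; stands beside the valve
- rubber_stamp_1: bystander: wooden rubber stamp standing on its 29 x 48 mm foot, 73 mm tall, origin under its centre
- loupe: bystander: small folding loupe, 28 x 60 x 19 mm, lying in front of the valve, origin under its centre
- weight_1: bystander: larger brass check weight, 22 mm wide, 32 mm tall, behind the valve, origin under its centre
- weight_2: bystander: smaller brass check weight, 18 mm wide, 28 mm tall, behind the valve, origin under its centre
- tag_bundle: bystander: bundle of card tags, 31 x 61 x 10 mm, lying left of the valve, origin under its centre
- padlock: bystander: brass padlock, 60 x 42 x 14 mm, lying right of the valve, origin under its centre
- tweezers: bystander: steel tweezers, 14 x 122 x 9 mm, lying right of the valve, origin under its centre

How it is judged:
On the way:
1. the valve is closed onto its seat (spindle less than 0.1 mm, a twentieth of a turn, above where the disc meets the seat) (z of spindle_end in the frame of valve below 0.1261 m), for 0.2 s.
At the end, for the whole second after the job is handed in: After having been seated, the stem stands one full turn open, within a fifth of a turn (spindle end 1.6 to 2.4 mm higher than where the disc meets its seat), and the wheel is at rest and let go (z of spindle_end in the frame of valve between 0.1276 and 0.1284 m and angular speed of wheel below 0.05 rad/s); the robot touches nothing.
It fails at once if the valve is forced shut (about 20 N or more on the handle against the seat: the bonnet twists so far that its mark moves 0.85 mm clockwise) (y of bonnet_mark in the frame of valve below -0.00085 m).
It fails at once if a bystander is shifted by more than 15 mm (distance of any of acid_bottle_1, rubber_stamp_1, loupe, weight_1, weight_2, tag_bundle, padlock, tweezers from where it was at the start of the episode above 0.015 m).
It also fails if it takes over 72 s, if anything falls off the work surface, if the arm or the gripper's body presses on something with over 40 N, if the wrist force passes 120 N, or if a joint passes its speed limit or range.

## Robot

A 6-joint arm with a two-finger parallel gripper is mounted at the origin on a cart in front of the work surface, level with it; the furniture and walls round the work are solid. World frame = base frame: x ahead of the robot, y to its left, z up, the work surface at z = 0. Lengths are in m, angles in rad, forces in N, time in s.
With the tool pointing down it reaches from about 0.3 to 0.775 m from the base axis. Payload 14.6 kg.
Tool frame: the origin (TCP) lies on the centre line of the jaws, within the pads' length; the fingertips stand 19 mm ahead of it and the grasp point (between the pads) is the TCP; y points along the fingers, x is the direction in which the jaws open and shut, and the axes are right-handed (so a half turn about y gives the same grasp; the last joint's range is limited). The gripper opens to 94 mm and grips with 3 to 60 N. Pads are 16 mm wide; open, the fingers measure 119 mm over their backs; the gripper's body (75 mm by 177 mm) begins 78 mm behind the grasp point.
Start: joints at [-1.31, 0.3, 1.521, -0, 1.321, -0.067], TCP at [0.177, -0.521, 0.224] pointing down, gripper open.
Joint ranges: [-3.03, 3.03], [-0.79, 2.21], [0.23, 2.52], [-1.04, 4.18], [0, 3.07], [-2.55, 2.55]. Speed limits (rad/s): [2.22, 2.22, 2.57, 3.14, 3.14, 3.14].

## Interface

Orientations are given as [roll, pitch, yaw] about the fixed x, y, z axes, in that order (R = Rz(yaw) Ry(pitch) Rx(roll)).
In Python, from station import ctrl, optics gives the robot as it stands.
- The arm moves only by the tool jog_arm, never from a script. Its argument "targets" is a list of rows, each a list of 3 entries, a list of its own where there are three numbers: the finger opening in cm, from 0 to 9.4, then the shift along the tool's x, y, z in cm, then the turn about the tool's y in rad. A call has 1 to 10 rows; each row is the pose to reach, as a shift and turn from the pose commanded when the call began, along the tool's axes at that moment; what a row does not reach only later rows make up. A row lasts 1/10 s, in which the tool goes at most 50 mm and 8.59 degrees, less where a joint would pass 70% of its speed; a pose out of reach is approached as far as the arm can. A call with a gripper value outside its range is refused whole. The fingers move at their own pace and stop on an object; "grip_force" is the grip in N (left out, the last holds). Time passes only in rows, so rows that repeat a pose let the fingers close. It gives the time, the measured TCP pose, the force and the opening at its end, in the units of the state.
- ctrl.get_obs(): the state, without advancing time (a new reading comes with each control period).
- optics.camera(name): name is "scene" or "top"; returns a dict with "img" (480x640x3 uint8, red, green, blue), "range_z" (480x640 float32, m along the optical axis (not along the pixel's ray), 0 where there is no reading), "camera_matrix" (3x3 intrinsics, pixels), "world_to_cam" (4x4, takes a point from world to camera coordinates). Camera axes: x right, y up, looking along -z (the intrinsics and any distortion apply to the point x, -y, -z); pixel columns grow to the right and rows downward; lengths in m; the calibration is good to about 2 mm. A picture is of the moment at which its call begins.
- ctrl.hand_in(): hands the job in, once; it reports no verdict.
The state is a dict: "time_s": time; "qpos": joint angles; "joint_vel": joint speeds; "tau": joint torques, N m; "ee_pos": TCP position; "eef_rot": TCP orientation; "force": force on the tool from outside, world axes, zero at the start; "moment": the same for the moment, N m; "grip_width": finger opening in m.
Only numpy, scipy, OpenCV 4.12 (cv2) and the standard library are available. Lean on these libraries where they do the work, as an engineer would, in place of code of your own. Each camera call takes 0.05 s, during which the arm holds its last target. There are 200 camera calls.

## Working session

There is one attempt and no reset: what is moved stays moved. The work goes in short steps, Python scripts to look and compute and a tool call to move; the robot and the scene stay as the last step left them, time stands still between calls to the robot, and variables do not carry over. Pictures are saved under pics/ and viewed, about 8 in all and at most 12, crops included, and the job is handed in when it is done.

Besides the shell and the picture viewer there is one more tool, called after ">>>" as a command line: name --argument value ..., lists and objects as JSON in quotes. jog_arm: Moves the arm, as the interface text tells. Its arguments: {"type":"object","properties":{"targets":{"type":"array","items":{"type":"array"}},"grip_force":{"type":"number"}},"required":["targets"]}

```bash
mkdir -p pics; ls
python3 - <<'E'
from station import ctrl, optics
import cv2,numpy as np
o=ctrl.get_obs()
for k,v in o.items(): print(k,np.round(v,4))
for n in ("scene","top"):
    c=optics.camera(n); cv2.imwrite(f"pics/{n}0.png",c["img"][:,:,::-1]); np.savez(f"{n}0.npz",**c)
    print(n,np.round(c["camera_matrix"],1),np.round(c["world_to_cam"],3),[k for k in c])
E
```

```text
pics
time_s 0.0
qpos [-1.3096e+00  3.0050e-01  1.5216e+00 -1.0000e-04  1.3207e+00 -6.6600e-02]
joint_vel [ 0.0007  0.0013 -0.0011 -0.0005  0.0013 -0.0002]
tau [ 1.70000e-03 -5.31811e+01 -3.52743e+01  7.09000e-02  2.43000e-02
 -1.00000e-04]
ee_pos [ 0.177  -0.5205  0.2239]
eef_rot [-1.5708e+00  1.2000e-03 -1.2430e+00]
force [ 0.2578 -0.3625 -0.6192]
moment [-0.0322 -0.0098  0.0047]
grip_width 0.0939
scene [[452.8   0.  324.4]
 [  0.  452.8 236. ]
 [  0.    0.    1. ]] [[ 0.879 -0.477  0.021 -0.492]
 [ 0.2    0.408  0.891 -0.203]
 [-0.433 -0.779  0.454 -0.759]
 [ 0.     0.     0.     1.   ]] ['img', 'range_z', 'camera_matrix', 'world_to_cam']
top [[445.8   0.  320.8]
 [  0.  445.8 232.1]
 [  0.    0.    1. ]] [[ 0.021 -1.     0.016 -0.023]
 [ 0.983  0.024  0.181 -0.57 ]
 [-0.181  0.012  0.983 -1.095]
 [ 0.     0.     0.     1.   ]] ['img', 'range_z', 'camera_matrix', 'world_to_cam']
```

View pics/scene0.png

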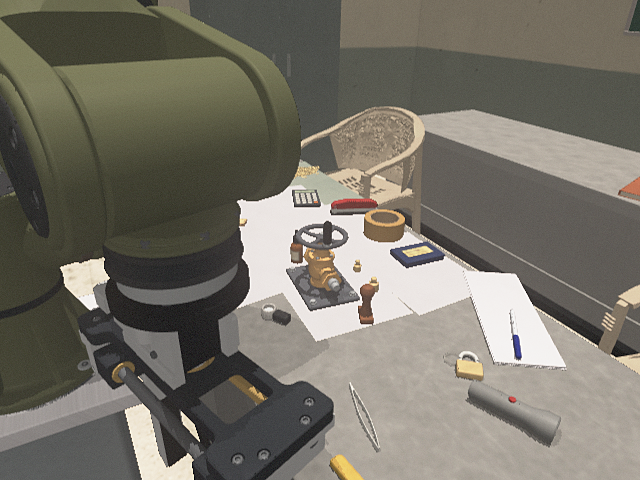

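View pics/top0.png

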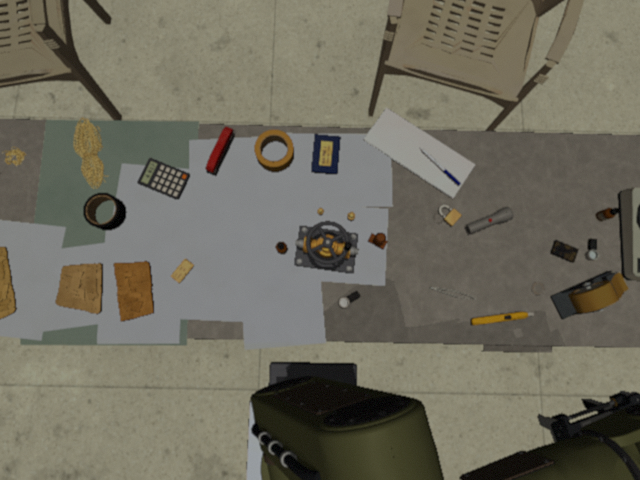

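The scene shot shows the valve at about (322,265) with its handle at (327,232). In the top view the wheel centre is near (326,245). Next I'll enlarge both areas.

```bash
cat > h.py <<'E'
import numpy as np
def ray_at_z(c,u,v,z):
    K=c["camera_matrix"];M=c["world_to_cam"];R=M[:3,:3];t=M[:3,3]
    d=np.array([(u-K[0,2])/K[0,0],-(v-K[1,2])/K[1,1],-1.]); o=-R.T@t; d=R.T@d
    return o+d*(z-o[2])/d[2]
def proj(c,p):
    K=c["camera_matrix"];M=c["world_to_cam"];q=M[:3,:3]@p+M[:3,3]
    return K[0,0]*q[0]/-q[2]+K[0,2], K[1,1]*-q[1]/-q[2]+K[1,2]
def cloud(c):
    K=c["camera_matrix"];M=c["world_to_cam"];Z=c["range_z"]
    v,u=np.mgrid[:480,:640]
    P=np.stack([(u-K[0,2])/K[0,0]*Z,-(v-K[1,2])/K[1,1]*Z,-Z],-1)
    return (P-M[:3,3])@M[:3,:3]
E
python3 - <<'E'
import cv2,numpy as np
from h import *
t=dict(np.load("top0.npz"));s=dict(np.load("scene0.npz"))
a=cv2.resize(t["img"][200:290,265:395],None,fx=6,fy=6,interpolation=cv2.INTER_CUBIC)
cv2.imwrite("pics/c1.png",a[:,:,::-1])
b=cv2.resize(s["img"][210:330,270:390],None,fx=5,fy=5,interpolation=cv2.INTER_CUBIC)
cv2.imwrite("pics/c2.png",b[:,:,::-1])
for n,c in(("top",t),("scene",s)):
    P=cloud(c); near=np.linalg.norm(P[...,:2]-ray_at_z(t,326,245,.12)[:2],axis=-1)<.09
    rim=near&(abs(P[...,2]-.122)<.008); h=near&(P[...,2]>.145)
    for m in (rim,h):
        q=P[m]; print(n,len(q),q.min(0).round(4),q.max(0).round(4),q.mean(0).round(4),np.median(q,0).round(4))
print(ray_at_z(t,326,245,.1255))
E
```

```text
top 794 [ 0.4806 -0.0778  0.1151] [0.5856 0.0283 0.1296] [ 0.533  -0.0228  0.1231] [ 0.5346 -0.0227  0.1233]
top 53 [ 0.5111 -0.0787  0.1466] [ 0.5274 -0.0627  0.1772] [ 0.518  -0.0701  0.1689] [ 0.5175 -0.0694  0.1717]
scene 710 [ 0.4823 -0.0837  0.1144] [0.5862 0.0223 0.1297] [ 0.5295 -0.0347  0.122 ] [ 0.526  -0.0366  0.1222]
scene 136 [ 0.513  -0.0846  0.1452] [ 0.5284 -0.0672  0.1737] [ 0.5193 -0.0775  0.1609] [ 0.5186 -0.0784  0.1617]
[ 0.52611555 -0.02236678  0.1255    ]
```

View pics/c1.png

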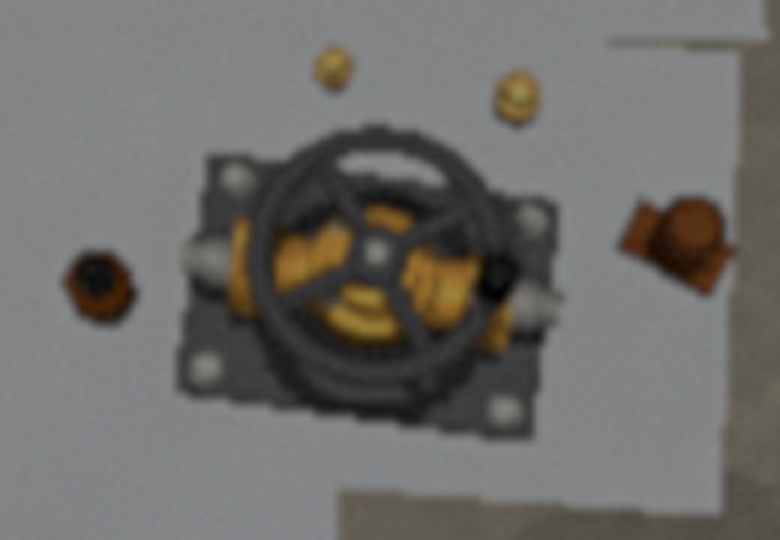

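View pics/c2.png

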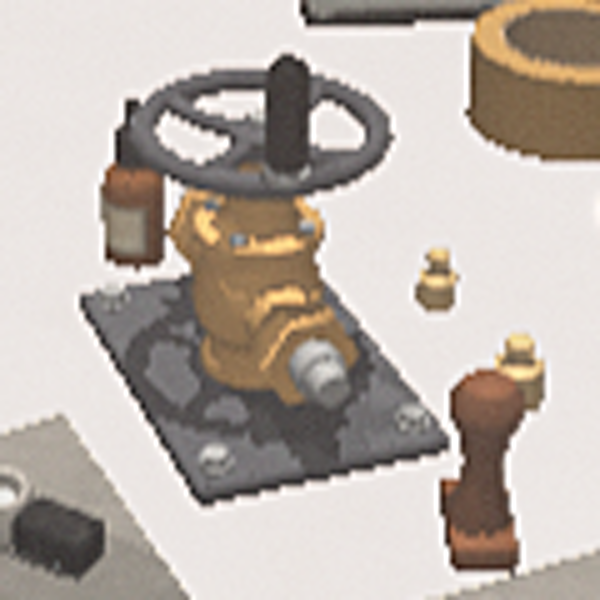

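Run:
```python
import numpy as np
from h import *
from scipy.optimize import least_squares
for n in("top","scene"):
    c=dict(np.load(n+"0.npz"));P=cloud(c)
    d=np.linalg.norm(P[...,:2]-[.5337,-.0277],axis=-1)
    m=(d<.065)&(d>.038)&(abs(P[...,2]-.122)<.006)&(np.linalg.norm(P[...,:2]-[.5197,-.0735],axis=-1)>.02)
    q=P[m]
    r=least_squares(lambda p:np.hypot(q[:,0]-p[0],q[:,1]-p[1])-p[2],[.5337,-.0277,.05],loss="soft_l1",f_scale=.003)
    h=P[(d<.075)&(P[...,2]>.14)]
    f=least_squares(lambda p:np.hypot(h[:,0]-p[0],h[:,1]-p[1])-.0085,h.mean(0)[:2],loss="soft_l1",f_scale=.002) if n=="scene" else None
    print(n,r.x.round(4),len(h),h.mean(0).round(4),f.x.round(4) if f else h[h[:,2]>.168].mean(0).round(4), "cam",-c["world_to_cam"][:3,:3].T@c["world_to_cam"][:3,3])
```

```text
top [ 0.5326 -0.025   0.0475] 54 [ 0.5179 -0.07    0.1684] [ 0.5196 -0.0707  0.1724] cam [0.36271334 0.00335421 1.1805887 ]
scene [ 0.5337 -0.0309  0.0477] 158 [ 0.5194 -0.0776  0.1584] [ 0.5226 -0.0722] cam [ 0.14378619 -0.74273352  0.53534473]
```

>>> jog_arm --targets '[[9.4, [-2.6, 0, 4.0], -0.124], [9.4, [-5.2, 0, 8.0], -0.248], [9.4, [-7.8, 0, 12.0], -0.372], [9.4, [-10.4, 0, 16.0], -0.496], [9.4, [-13.0, 0, 20.0], -0.62], [9.4, [-15.6, 0, 24.0], -0.744], [9.4, [-18.2, 0, 28.0], -0.868], [9.4, [-20.8, 0, 32.0], -0.992], [9.4, [-23.4, 0, 36.0], -1.116], [9.4, [-26.0, 0, 40.0], -1.243]]'

```text
time_s: 1.1
ee_pos: [0.4729, -0.1439, 0.2244]
eef_rot: [-1.571, 0.0, 0.005]
force: [0.5, -0.3, 0.1]
grip_width: 0.0941
```

>>> jog_arm --targets '[[9.4, [1.6, 0, 2.4], 0], [9.4, [3.2, 0, 4.8], 0], [9.4, [4.7, 0, 7.0], 0], [9.4, [4.7, 0, 7.0], 0], [9.4, [4.7, 0, 7.0], 0]]'

```text
time_s: 1.6
ee_pos: [0.5188, -0.0757, 0.2241]
eef_rot: [-1.571, 0.001, 0.001]
force: [-0.1, 0.3, -0.6]
grip_width: 0.0943
```

Run:
```python
from station import ctrl, optics
import cv2,numpy as np
from h import *
o=ctrl.get_obs(); print(o["ee_pos"],o["force"],o["qpos"])
c=optics.camera("scene"); t=optics.camera("top")
p=np.array(o["ee_pos"]); print(proj(c,p),proj(c,p-[0,0,.019]),proj(c,[.52,-.0735,.1735]),proj(c,[.52,-.0735,.1285]))
b=cv2.resize(c["img"][170:290,250:410],None,fx=5,fy=5,interpolation=cv2.INTER_CUBIC)
cv2.imwrite("pics/c3.png",b[:,:,::-1])
```

```text
[ 0.51884926 -0.07569841  0.22408113] [-0.07621121  0.30092786 -0.59380827] [-2.14661568e-01  2.43521199e-01  1.59344175e+00 -1.54130856e-04
  1.30543046e+00 -2.15644219e-01]
(np.float64(327.182254912376), np.float64(197.73045117713076)) (np.float64(326.9407250015165), np.float64(207.34182262105583)) (np.float64(326.52465784945633), np.float64(222.31736596857334)) (np.float64(325.9923950760109), np.float64(243.5352330276436))
```

View pics/c3.png

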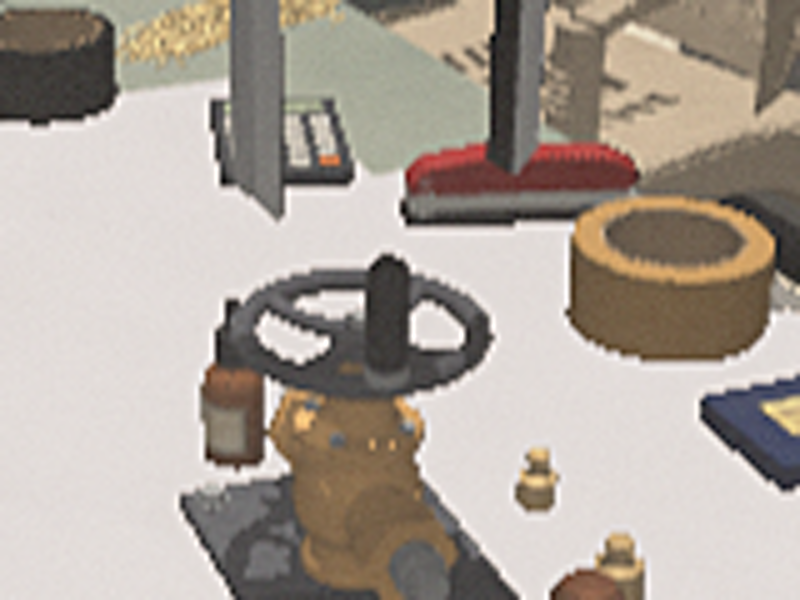

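The jaw tips straddle crop (260,205)/(515,170), and their midpoint lines up with the handle top at (388,257). That agrees with my estimate to about 1 px, so I'll go down and grip.

>>> jog_arm --targets '[[9.4, [0.1, 3.0, 0], 0], [9.4, [0.1, 5.5, 0], 0], [9.4, [0.1, 6.7, 0], 0], [5.0, [0.1, 6.7, 0], 0], [3.0, [0.1, 6.7, 0], 0], [2.2, [0.1, 6.7, 0], 0], [0, [0.1, 6.7, 0], 0], [0, [0.1, 6.7, 0], 0], [0, [0.1, 6.7, 0], 0], [0, [0.1, 6.7, 0], 0]]' --grip_force 30

```text
time_s: 2.7
ee_pos: [0.5201, -0.0757, 0.1576]
eef_rot: [-1.571, -0.0, 0.0]
force: [-0.5, 0.1, 0.3]
grip_width: 0.0415
```

>>> jog_arm --targets '[[0, [0, 0, 0], 0], [0, [0, 0, 0], 0], [0, [0, 0, 0], 0], [0, [0, 0, 0], 0], [0, [0, 0, 0], 0], [0, [0, 0, 0], 0]]' --grip_force 30

```text
time_s: 3.3
ee_pos: [0.5201, -0.0757, 0.1574]
eef_rot: [-1.571, 0.0, -0.0]
force: [0.3, 0.2, -0.1]
grip_width: 0.0165
```

Run:
```python
from station import ctrl, optics
import cv2,numpy as np
o=ctrl.get_obs(); print(o["ee_pos"],o["force"],o["moment"],o["grip_width"])
c=optics.camera("scene"); t=optics.camera("top")
b=cv2.resize(c["img"][170:270,270:390],None,fx=4,fy=4,interpolation=cv2.INTER_CUBIC)
cv2.imwrite("pics/c4.png",b[:,:,::-1])
```

```text
[ 0.52007643 -0.07573925  0.15744088] [ 0.31453074  0.15398585 -0.14892564] [ 0.02246776 -0.16360634 -0.00117059] 0.016474529706677017
```

View pics/c4.png

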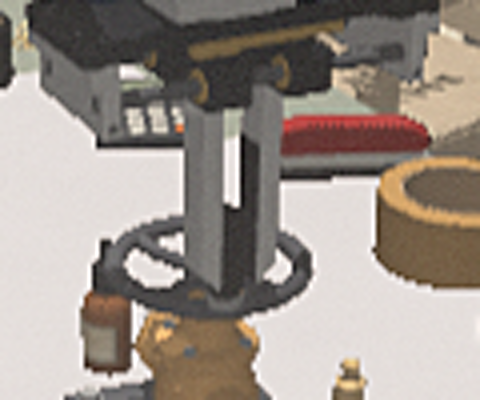

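The handle sits between the pads at crop (232,250), with a grip width of 16.5 mm. Next is a small row generator for the circle.

```bash
cat > gen.py <<'E'
import sys,numpy as np
# usage: gen.py start_deg end_deg n cx_shift_mm cy_shift_mm
a,b,n=float(sys.argv[1]),float(sys.argv[2]),int(sys.argv[3])
s=[float(x) for x in sys.argv[4:6]] or [0,0]
t=np.radians(np.linspace(a,b,n+1)); t0=t[0]
print([[0,[round(float(4.8*(np.cos(k)-np.cos(t0))+s[0]/10*min(1,(i+1)/3)),2),0,round(float(4.8*(np.sin(k)-np.sin(t0))+s[1]/10*min(1,(i+1)/3)),2)],0] for i,k in enumerate(t[1:])])
E
cat > st.py <<'E'
import sys,numpy as np
from station import ctrl
a=np.radians(float(sys.argv[1])); f=[]
o=ctrl.get_obs(); F=np.array(o["force"]);P=np.array(o["ee_pos"])
c=np.array([float(x) for x in sys.argv[2:4]] or [.5333,-.0296])
d=P[:2]-c
print("t",o["time_s"],"F",F.round(2),"rad %.2f cw-resist %.2f"%(F[:2]@[np.cos(a),np.sin(a)],F[:2]@[-np.sin(a),np.cos(a)]),"R %.4f ang %.2f"%(np.hypot(*d),np.degrees(np.arctan2(d[1],d[0]))),"z",P[2].round(4),"w",round(o["grip_width"],4))
E
python3 st.py -106; python3 gen.py -106 -156 10; python3 gen.py -156 -206 10
```

```text
t 3.4 F [ 0.88  0.56 -0.64] rad -0.78 cw-resist 0.69 R 0.0480 ang -105.97 z 0.1575 w 0.0162
[[0, [-0.4, 0, 0.13], 0], [0, [-0.78, 0, 0.3], 0], [0, [-1.15, 0, 0.5], 0], [0, [-1.5, 0, 0.73], 0], [0, [-1.83, 0, 0.99], 0], [0, [-2.13, 0, 1.28], 0], [0, [-2.41, 0, 1.59], 0], [0, [-2.66, 0, 1.93], 0], [0, [-2.88, 0, 2.29], 0], [0, [-3.06, 0, 2.66], 0]]
[[0, [-0.15, 0, 0.39], 0], [0, [-0.27, 0, 0.79], 0], [0, [-0.36, 0, 1.2], 0], [0, [-0.4, 0, 1.62], 0], [0, [-0.41, 0, 2.04], 0], [0, [-0.39, 0, 2.45], 0], [0, [-0.33, 0, 2.87], 0], [0, [-0.23, 0, 3.28], 0], [0, [-0.1, 0, 3.67], 0], [0, [0.07, 0, 4.06], 0]]
```

>>> jog_arm --targets '[[0, [-0.4, 0, 0.13], 0], [0, [-0.78, 0, 0.3], 0], [0, [-1.15, 0, 0.5], 0], [0, [-1.5, 0, 0.73], 0], [0, [-1.83, 0, 0.99], 0], [0, [-2.13, 0, 1.28], 0], [0, [-2.41, 0, 1.59], 0], [0, [-2.66, 0, 1.93], 0], [0, [-2.88, 0, 2.29], 0], [0, [-3.06, 0, 2.66], 0]]'

```text
time_s: 4.4
ee_pos: [0.4906, -0.0483, 0.1576]
eef_rot: [-1.57, -0.004, 0.0]
force: [16.8, 6.7, -10.1]
grip_width: 0.0165
```

```bash
python3 st.py -156
```

```text
t 4.4 F [ 16.77   6.67 -10.13] rad -18.03 cw-resist 0.73 R 0.0466 ang -156.37 z 0.1576 w 0.0165
```

Run:
```python
import numpy as np
p=np.array([.5201,-.0757]);q=np.array([.4906,-.0483])
m=(p+q)/2;d=q-p;L=np.hypot(*d);n=np.array([-d[1],d[0]])/L
for s in(1,-1):
    c=m+s*n*np.sqrt(.048**2-L*L/4);print(c,[np.degrees(np.arctan2(*(x-c)[::-1])) for x in(p,q)])
```

```text
[ 0.47569545 -0.09392734] [np.float64(22.31735006725239), np.float64(71.90994522758113)]
[ 0.53500455 -0.03007266] [np.float64(-108.09005477241888), np.float64(-157.6826499327476)]
```

```bash
cat > gen.py <<'E'
import sys,numpy as np
# usage: gen.py cx cy cmdx cmdy start_deg end_deg n   (mm); start offset blended out over 3 rows
cx,cy,mx,my,a,b=map(float,sys.argv[1:7]); n=int(sys.argv[7])
C=np.array([cx,cy]);m=np.array([mx,my]);u=lambda d:C+48*np.array([np.cos(np.radians(d)),np.sin(np.radians(d))])
e=m-u(a); R=[]
for i,k in enumerate(np.linspace(a,b,n+1)[1:]):
    s=(u(k)+e*max(0,1-(i+1)/3)-m)/10; R.append([0,[round(float(s[0]),2),0,round(float(s[1]),2)],0])
print(R); print("end cmd",(m+10*np.array([R[-1][1][0],R[-1][1][2]])).round(2))
E
python3 gen.py 535 -30.1 489.5 -49.1 -157.7 -203 10
```

```text
[[0, [-0.09, 0, 0.38], 0], [0, [-0.16, 0, 0.77], 0], [0, [-0.19, 0, 1.17], 0], [0, [-0.24, 0, 1.55], 0], [0, [-0.25, 0, 1.93], 0], [0, [-0.23, 0, 2.31], 0], [0, [-0.19, 0, 2.68], 0], [0, [-0.11, 0, 3.06], 0], [0, [-0.0, 0, 3.42], 0], [0, [0.13, 0, 3.78], 0]]
end cmd [490.8 -11.3]
```

>>> jog_arm --targets '[[0, [-0.09, 0, 0.38], 0], [0, [-0.16, 0, 0.77], 0], [0, [-0.19, 0, 1.17], 0], [0, [-0.24, 0, 1.55], 0], [0, [-0.25, 0, 1.93], 0], [0, [-0.23, 0, 2.31], 0], [0, [-0.19, 0, 2.68], 0], [0, [-0.11, 0, 3.06], 0], [0, [0, 0, 3.42], 0], [0, [0.13, 0, 3.78], 0]]'

```text
time_s: 5.4
ee_pos: [0.4909, -0.0123, 0.1575]
eef_rot: [-1.573, -0.001, -0.0]
force: [4.2, -9.8, -3.5]
grip_width: 0.0166
```

```bash
python3 st.py -203 .535 -.0301
```

```text
t 5.4 F [ 4.23 -9.75 -3.48] rad -7.70 cw-resist 7.33 R 0.0475 ang 157.99 z 0.1575 w 0.0166
```

```bash
python3 gen.py 535.5 -30.3 490.8 -11.3 -203 -273 10
```

```text
[[0, [0.28, 0, 0.52], 0], [0, [0.62, 0, 1.0], 0], [0, [1.02, 0, 1.43], 0], [0, [1.45, 0, 1.83], 0], [0, [1.93, 0, 2.17], 0], [0, [2.44, 0, 2.45], 0], [0, [2.99, 0, 2.67], 0], [0, [3.55, 0, 2.81], 0], [0, [4.14, 0, 2.89], 0], [0, [4.72, 0, 2.89], 0]]
end cmd [538.   17.6]
```

>>> jog_arm --targets '[[0, [0.28, 0, 0.52], 0], [0, [0.62, 0, 1.0], 0], [0, [1.02, 0, 1.43], 0], [0, [1.45, 0, 1.83], 0], [0, [1.93, 0, 2.17], 0], [0, [2.44, 0, 2.45], 0], [0, [2.99, 0, 2.67], 0], [0, [3.55, 0, 2.81], 0], [0, [4.14, 0, 2.89], 0], [0, [4.72, 0, 2.89], 0]]'

```text
time_s: 6.4
ee_pos: [0.5367, 0.0177, 0.1573]
eef_rot: [-1.571, 0.003, 0.0]
force: [-9.6, 1.0, 4.7]
grip_width: 0.0162
```

```bash
python3 st.py -273 .5355 -.0303
```

```text
t 6.4 F [-9.61  0.96  4.74] rad 0.46 cw-resist 9.65 R 0.0480 ang 88.59 z 0.1573 w 0.0162
```

```bash
python3 gen.py 535.5 -30.3 538 17.6 -273 -291 4;  python3 gen.py 535.5 -30.3 552.7 14.5 -291 -305 3;python3 gen.py 535.5 -30.3 563.0 9.0 -305 -319 3;python3 gen.py 535.5 -30.3 571.7 1.2 -319 -333 3;python3 gen.py 535.5 -30.3 578.3 -8.5 -333 -347 3;python3 gen.py 535.5 -30.3 582.3 -19.5 -347 -361 3; python3 gen.py 535.5 -30.3 583.5 -31.1 -361 -375 3
```

```text
[[0, [0.38, 0, -0.03], 0], [0, [0.75, 0, -0.1], 0], [0, [1.11, 0, -0.19], 0], [0, [1.47, 0, -0.31], 0]]
end cmd [552.7  14.5]
[[0, [0.36, 0, -0.15], 0], [0, [0.7, 0, -0.34], 0], [0, [1.03, 0, -0.55], 0]]
end cmd [563.   9.]
[[0, [0.31, 0, -0.24], 0], [0, [0.6, 0, -0.5], 0], [0, [0.87, 0, -0.78], 0]]
end cmd [571.7   1.2]
[[0, [0.25, 0, -0.31], 0], [0, [0.46, 0, -0.63], 0], [0, [0.66, 0, -0.97], 0]]
end cmd [578.3  -8.5]
[[0, [0.16, 0, -0.36], 0], [0, [0.29, 0, -0.72], 0], [0, [0.4, 0, -1.1], 0]]
end cmd [582.3 -19.5]
[[0, [0.07, 0, -0.38], 0], [0, [0.11, 0, -0.77], 0], [0, [0.12, 0, -1.16], 0]]
end cmd [583.5 -31.1]
[[0, [-0.02, 0, -0.39], 0], [0, [-0.08, 0, -0.78], 0], [0, [-0.16, 0, -1.16], 0]]
end cmd [581.9 -42.7]
```

>>> jog_arm --targets '[[0, [0.38, 0, -0.03], 0], [0, [0.75, 0, -0.1], 0], [0, [1.11, 0, -0.19], 0], [0, [1.47, 0, -0.31], 0], [0, [1.47, 0, -0.31], 0]]'

```text
time_s: 6.9
ee_pos: [0.5516, 0.0149, 0.1573]
eef_rot: [-1.57, 0.003, 0.0]
force: [-8.2, 6.1, 5.3]
grip_width: 0.0164
```

```bash
python3 st.py -291 .5355 -.0303
```

```text
t 6.9 F [-8.18  6.13  5.32] rad 2.79 cw-resist 9.84 R 0.0480 ang 70.41 z 0.1573 w 0.0164
```

>>> jog_arm --targets '[[0, [0.36, 0, -0.15], 0], [0, [0.7, 0, -0.34], 0], [0, [1.03, 0, -0.55], 0], [0, [1.03, 0, -0.55], 0]]'

```text
time_s: 7.3
ee_pos: [0.5621, 0.0097, 0.1574]
eef_rot: [-1.569, 0.002, 0.0]
force: [-6.4, 7.3, 4.1]
grip_width: 0.0162
```

```bash
python3 st.py -305 .5355 -.0303
```

```text
t 7.3 F [-6.36  7.3   4.06] rad 2.33 cw-resist 9.39 R 0.0480 ang 56.40 z 0.1574 w 0.0162
```

>>> jog_arm --targets '[[0, [0.31, 0, -0.24], 0], [0, [0.6, 0, -0.5], 0], [0, [0.87, 0, -0.78], 0], [0, [0.87, 0, -0.78], 0]]'

```text
time_s: 7.7
ee_pos: [0.571, 0.0021, 0.1574]
eef_rot: [-1.569, 0.002, 0.0]
force: [-3.7, 9.5, 2.3]
grip_width: 0.0164
```

```bash
python3 st.py -319 .5355 -.0303
```

```text
t 7.7 F [-3.66  9.47  2.29] rad 3.45 cw-resist 9.55 R 0.0480 ang 42.37 z 0.1574 w 0.0164
```

>>> jog_arm --targets '[[0, [0.25, 0, -0.31], 0], [0, [0.46, 0, -0.63], 0], [0, [0.66, 0, -0.97], 0], [0, [0.66, 0, -0.97], 0]]'

```text
time_s: 8.1
ee_pos: [0.5778, -0.0076, 0.1574]
eef_rot: [-1.569, 0.001, 0.0]
force: [-0.9, 9.6, 1.8]
grip_width: 0.0164
```

```bash
python3 st.py -333 .5355 -.0303
```

```text
t 8.1 F [-0.94  9.61  1.8 ] rad 3.53 cw-resist 8.99 R 0.0480 ang 28.22 z 0.1574 w 0.0164
```

>>> jog_arm --targets '[[0, [0.16, 0, -0.36], 0], [0, [0.29, 0, -0.72], 0], [0, [0.4, 0, -1.1], 0], [0, [0.4, 0, -1.1], 0]]'

```text
time_s: 8.5
ee_pos: [0.5821, -0.0186, 0.1575]
eef_rot: [-1.569, -0.0, 0.0]
force: [1.8, 9.3, 0.2]
grip_width: 0.0165
```

```bash
python3 st.py -347 .5355 -.0303
```

```text
t 8.5 F [1.83 9.26 0.15] rad 3.86 cw-resist 8.61 R 0.0480 ang 14.16 z 0.1575 w 0.0165
```

>>> jog_arm --targets '[[0, [0.07, 0, -0.38], 0], [0, [0.11, 0, -0.77], 0], [0, [0.12, 0, -1.16], 0], [0, [0.12, 0, -1.16], 0]]'

```text
time_s: 8.9
ee_pos: [0.5836, -0.0303, 0.1575]
eef_rot: [-1.569, -0.001, 0.0]
force: [4.4, 8.8, -0.4]
grip_width: 0.0164
```

```bash
python3 st.py -361 .5355 -.0303
```

```text
t 8.9 F [ 4.38  8.79 -0.36] rad 4.22 cw-resist 8.87 R 0.0481 ang 0.05 z 0.1575 w 0.0164
```

>>> jog_arm --targets '[[0, [-0.02, 0, -0.39], 0], [0, [-0.08, 0, -0.78], 0], [0, [-0.16, 0, -1.16], 0], [0, [-0.16, 0, -1.16], 0]]'

```text
time_s: 9.3
ee_pos: [0.5821, -0.042, 0.1576]
eef_rot: [-1.569, -0.002, 0.0]
force: [5.3, 7.8, -1.7]
grip_width: 0.0165
```

```bash
python3 st.py -375 .5355 -.0303;python3 gen.py 535.8 -30.3 581.9 -42.7 -375 -389 3;python3 gen.py 535.8 -30.3 577.8 -53.6 -389 -403 3
```

```text
t 9.3 F [ 5.29  7.76 -1.72] rad 3.10 cw-resist 8.87 R 0.0481 ang -14.11 z 0.1576 w 0.0165
[[0, [-0.11, 0, -0.37], 0], [0, [-0.25, 0, -0.74], 0], [0, [-0.41, 0, -1.09], 0]]
end cmd [577.8 -53.6]
[[0, [-0.2, 0, -0.33], 0], [0, [-0.43, 0, -0.65], 0], [0, [-0.69, 0, -0.94], 0]]
end cmd [570.9 -63. ]
```

>>> jog_arm --targets '[[0, [-0.11, 0, -0.37], 0], [0, [-0.25, 0, -0.74], 0], [0, [-0.41, 0, -1.09], 0], [0, [-0.41, 0, -1.09], 0]]'

```text
time_s: 9.7
ee_pos: [0.578, -0.053, 0.1576]
eef_rot: [-1.57, -0.002, 0.0]
force: [5.7, 7.5, -2.6]
grip_width: 0.0161
```

```bash
python3 st.py -389 .5358 -.0303
```

```text
t 9.7 F [ 5.74  7.52 -2.6 ] rad 1.38 cw-resist 9.36 R 0.0479 ang -28.31 z 0.1576 w 0.0161
```

>>> jog_arm --targets '[[0, [-0.2, 0, -0.33], 0], [0, [-0.43, 0, -0.65], 0], [0, [-0.69, 0, -0.94], 0], [0, [-0.69, 0, -0.94], 0]]'

```text
time_s: 10.1
ee_pos: [0.5715, -0.0621, 0.1577]
eef_rot: [-1.569, -0.003, 0.0]
force: [10.9, 8.8, -5.0]
grip_width: 0.0162
```

```bash
python3 st.py -403 .5358 -.0303;python3 gen.py 535.8 -30.3 570.9 -63 -403 -413 3;python3 gen.py 535.8 -30.3 570.9 -63 -403 -417 3
```

```text
t 10.1 F [10.91  8.77 -4.97] rad 2.00 cw-resist 13.85 R 0.0479 ang -41.67 z 0.1577 w 0.0162
[[0, [-0.2, 0, -0.2], 0], [0, [-0.4, 0, -0.39], 0], [0, [-0.62, 0, -0.56], 0]]
end cmd [564.7 -68.6]
[[0, [-0.28, 0, -0.28], 0], [0, [-0.58, 0, -0.53], 0], [0, [-0.9, 0, -0.76], 0]]
end cmd [561.9 -70.6]
```

>>> jog_arm --targets '[[0, [-0.14, 0, -0.15], 0], [0, [-0.14, 0, -0.15], 0], [0, [-0.14, 0, -0.15], 0]]'

```text
time_s: 10.4
ee_pos: [0.5704, -0.0633, 0.1576]
eef_rot: [-1.569, -0.004, 0.0]
force: [12.0, 9.8, -4.2]
grip_width: 0.0163
```

```bash
python3 st.py -405.5 .5358 -.0303;python3 gen.py 535.8 -30.3 569.5 -64.5 -405.5 -355.5 10;python3 gen.py 535.6 -30.3 583.7 -26.5 -355.5 -293 10;python3 gen.py 535.5 -30.3 554.4 13.9 -293 -237 10
```

```text
t 10.4 F [11.96  9.81 -4.21] rad 1.39 cw-resist 15.41 R 0.0479 ang -43.62 z 0.1576 w 0.0163
[[0, [0.28, 0, 0.31], 0], [0, [0.54, 0, 0.63], 0], [0, [0.77, 0, 0.98], 0], [0, [0.96, 0, 1.35], 0], [0, [1.13, 0, 1.74], 0], [0, [1.26, 0, 2.14], 0], [0, [1.35, 0, 2.55], 0], [0, [1.41, 0, 2.96], 0], [0, [1.43, 0, 3.38], 0], [0, [1.42, 0, 3.8], 0]]
end cmd [583.7 -26.5]
[[0, [-0.08, 0, 0.52], 0], [0, [-0.21, 0, 1.02], 0], [0, [-0.4, 0, 1.51], 0], [0, [-0.63, 0, 1.98], 0], [0, [-0.91, 0, 2.42], 0], [0, [-1.24, 0, 2.83], 0], [0, [-1.61, 0, 3.2], 0], [0, [-2.02, 0, 3.53], 0], [0, [-2.46, 0, 3.81], 0], [0, [-2.93, 0, 4.04], 0]]
end cmd [554.4  13.9]
[[0, [-0.44, 0, 0.16], 0], [0, [-0.9, 0, 0.28], 0], [0, [-1.37, 0, 0.35], 0], [0, [-1.84, 0, 0.38], 0], [0, [-2.31, 0, 0.36], 0], [0, [-2.77, 0, 0.3], 0], [0, [-3.23, 0, 0.19], 0], [0, [-3.67, 0, 0.04], 0], [0, [-4.1, 0, -0.16], 0], [0, [-4.5, 0, -0.39], 0]]
end cmd [509.4  10. ]
```

Seated: the force climbs about 1 N per 2 mm, reaching 15.4 N. Now I'll open.

>>> jog_arm --targets '[[0, [0.28, 0, 0.31], 0], [0, [0.54, 0, 0.63], 0], [0, [0.77, 0, 0.98], 0], [0, [0.96, 0, 1.35], 0], [0, [1.13, 0, 1.74], 0], [0, [1.26, 0, 2.14], 0], [0, [1.35, 0, 2.55], 0], [0, [1.41, 0, 2.96], 0], [0, [1.43, 0, 3.38], 0], [0, [1.42, 0, 3.8], 0]]'

```text
time_s: 11.4
ee_pos: [0.5835, -0.0264, 0.1575]
eef_rot: [-1.571, 0.0, -0.0]
force: [0.4, -0.4, 0.6]
grip_width: 0.0162
```

```bash
python3 st.py -355.5 .5356 -.0303
```

```text
t 11.4 F [ 0.39 -0.39  0.56] rad 0.36 cw-resist -0.42 R 0.0481 ang 4.64 z 0.1575 w 0.0162
```

>>> jog_arm --targets '[[0, [-0.08, 0, 0.52], 0], [0, [-0.21, 0, 1.02], 0], [0, [-0.4, 0, 1.51], 0], [0, [-0.63, 0, 1.98], 0], [0, [-0.91, 0, 2.42], 0], [0, [-1.24, 0, 2.83], 0], [0, [-1.61, 0, 3.2], 0], [0, [-2.02, 0, 3.53], 0], [0, [-2.46, 0, 3.81], 0], [0, [-2.93, 0, 4.04], 0]]'

```text
time_s: 12.4
ee_pos: [0.5539, 0.0141, 0.1574]
eef_rot: [-1.571, 0.0, -0.0]
force: [0.9, 0.1, 0.6]
grip_width: 0.0163
```

```bash
python3 st.py -293 .5355 -.0303; for a in -293 -281 -269 -257 -245 -233 -221 -209 -197 -185; do python3 - $a <<'E'
import sys,numpy as np
a=float(sys.argv[1]);u=lambda d:np.array([535.5,-30.3])+48*np.array([np.cos(np.radians(d)),np.sin(np.radians(d))])
m=np.array([554.4,13.9]) if a==-293 else u(a).round(1)
print(a,"cmd",m,[((u(a+k)-m)/10).round(2).tolist() for k in(4,8,12)])
E
done
```

```text
t 12.4 F [0.93 0.1  0.65] rad 0.45 cw-resist -0.82 R 0.0480 ang 67.46 z 0.1574 w 0.0163
-293.0 cmd [554.4  13.9] [[-0.33, 0.12], [-0.65, 0.22], [-0.97, 0.29]]
-281.0 cmd [544.7  16.8] [[-0.34, 0.05], [-0.67, 0.08], [-1.0, 0.09]]
-269.0 cmd [534.7  17.7] [[-0.34, -0.02], [-0.67, -0.06], [-1.0, -0.12]]
-257.0 cmd [524.7  16.5] [[-0.32, -0.09], [-0.64, -0.2], [-0.95, -0.33]]
-245.0 cmd [515.2  13.2] [[-0.3, -0.15], [-0.58, -0.32], [-0.86, -0.52]]
-233.0 cmd [506.6   8. ] [[-0.26, -0.21], [-0.5, -0.44], [-0.73, -0.68]]
-221.0 cmd [499.3   1.2] [[-0.21, -0.26], [-0.41, -0.54], [-0.58, -0.82]]
-209.0 cmd [493.5  -7. ] [[-0.15, -0.3], [-0.28, -0.61], [-0.39, -0.93]]
-197.0 cmd [489.6 -16.3] [[-0.09, -0.32], [-0.15, -0.65], [-0.19, -0.98]]
-185.0 cmd [487.7 -26.1] [[-0.02, -0.34], [-0.01, -0.67], [0.02, -1.0]]
```

>>> jog_arm --targets '[[0, [-0.33, 0, 0.12], 0], [0, [-0.65, 0, 0.22], 0], [0, [-0.97, 0, 0.29], 0], [0, [-1.31, 0, 0.34], 0], [0, [-1.64, 0, 0.37], 0], [0, [-1.97, 0, 0.38], 0], [0, [-1.97, 0, 0.38], 0]]'

```text
time_s: 13.1
ee_pos: [0.5343, 0.0176, 0.1575]
eef_rot: [-1.571, 0.0, -0.0]
force: [-0.0, 1.2, -0.9]
grip_width: 0.0162
```

```bash
python3 st.py -269 .5355 -.0303
```

```text
t 13.1 F [-0.03  1.24 -0.9 ] rad 1.24 cw-resist 0.01 R 0.0479 ang 91.44 z 0.1575 w 0.0162
```

>>> jog_arm --targets '[[0, [-0.34, 0, -0.02], 0], [0, [-0.67, 0, -0.06], 0], [0, [-1.0, 0, -0.12], 0], [0, [-1.32, 0, -0.21], 0], [0, [-1.64, 0, -0.32], 0], [0, [-1.95, 0, -0.45], 0], [0, [-1.95, 0, -0.45], 0]]'

```text
time_s: 13.8
ee_pos: [0.5148, 0.0129, 0.1575]
eef_rot: [-1.571, 0.0, -0.0]
force: [0.1, 0.4, -0.5]
grip_width: 0.0162
```

```bash
python3 st.py -245 .5355 -.0303
```

```text
t 13.8 F [ 0.07  0.44 -0.47] rad 0.37 cw-resist -0.25 R 0.0479 ang 115.56 z 0.1575 w 0.0162
```

Still idle. I'll go on to -221 and then -197.

>>> jog_arm --targets '[[0, [-0.3, 0, -0.15], 0], [0, [-0.58, 0, -0.32], 0], [0, [-0.86, 0, -0.52], 0], [0, [-1.12, 0, -0.73], 0], [0, [-1.36, 0, -0.96], 0], [0, [-1.59, 0, -1.2], 0], [0, [-1.59, 0, -1.2], 0]]'

```text
time_s: 14.5
ee_pos: [0.4995, 0.0012, 0.1575]
eef_rot: [-1.57, -0.001, -0.0]
force: [6.4, 3.9, -4.2]
grip_width: 0.0164
```

```bash
python3 st.py -221 .5355 -.0303
```

```text
t 14.5 F [ 6.41  3.89 -4.24] rad -2.29 cw-resist -7.14 R 0.0479 ang 138.77 z 0.1575 w 0.0164
```

>>> jog_arm --targets '[[0, [-0.21, 0, -0.26], 0], [0, [-0.41, 0, -0.54], 0], [0, [-0.58, 0, -0.82], 0], [0, [-0.73, 0, -1.12], 0], [0, [-0.86, 0, -1.43], 0], [0, [-0.97, 0, -1.75], 0], [0, [-0.97, 0, -1.75], 0]]'

```text
time_s: 15.2
ee_pos: [0.4898, -0.016, 0.1575]
eef_rot: [-1.569, -0.001, -0.0]
force: [7.0, 6.8, -2.4]
grip_width: 0.016
```

```bash
python3 st.py -197 .5355 -.0303
```

```text
t 15.2 F [ 6.99  6.84 -2.35] rad -4.69 cw-resist -8.58 R 0.0479 ang 162.57 z 0.1575 w 0.016
```

```bash
g="python3 gen.py 535.8 -30.3"
$g 489.6 -16.3 -197 -117 10; $g 514 -73.1 -117 -37 10; $g 574.1 -59.2 -37 43 10; $g 570.9 2.4 43 123 10
```

```text
[[0, [-0.14, 0, -0.65], 0], [0, [-0.19, 0, -1.32], 0], [0, [-0.14, 0, -1.98], 0], [0, [-0.02, 0, -2.64], 0], [0, [0.2, 0, -3.28], 0], [0, [0.51, 0, -3.87], 0], [0, [0.89, 0, -4.42], 0], [0, [1.35, 0, -4.91], 0], [0, [1.87, 0, -5.33], 0], [0, [2.44, 0, -5.68], 0]]
end cmd [514.  -73.1]
[[0, [0.62, 0, -0.26], 0], [0, [1.26, 0, -0.43], 0], [0, [1.93, 0, -0.51], 0], [0, [2.6, 0, -0.5], 0], [0, [3.26, 0, -0.4], 0], [0, [3.9, 0, -0.2], 0], [0, [4.51, 0, 0.08], 0], [0, [5.07, 0, 0.45], 0], [0, [5.57, 0, 0.89], 0], [0, [6.01, 0, 1.39], 0]]
end cmd [574.1 -59.2]
[[0, [0.37, 0, 0.56], 0], [0, [0.65, 0, 1.17], 0], [0, [0.85, 0, 1.81], 0], [0, [0.95, 0, 2.47], 0], [0, [0.96, 0, 3.14], 0], [0, [0.88, 0, 3.81], 0], [0, [0.71, 0, 4.45], 0], [0, [0.45, 0, 5.07], 0], [0, [0.1, 0, 5.64], 0], [0, [-0.32, 0, 6.16], 0]]
end cmd [570.9   2.4]
[[0, [-0.49, 0, 0.46], 0], [0, [-1.04, 0, 0.84], 0], [0, [-1.63, 0, 1.15], 0], [0, [-2.27, 0, 1.37], 0], [0, [-2.93, 0, 1.49], 0], [0, [-3.59, 0, 1.53], 0], [0, [-4.26, 0, 1.47], 0], [0, [-4.91, 0, 1.32], 0], [0, [-5.54, 0, 1.08], 0], [0, [-6.12, 0, 0.76], 0]]
end cmd [509.7  10. ]
```

>>> jog_arm --targets '[[0, [-0.14, 0, -0.65], 0], [0, [-0.19, 0, -1.32], 0], [0, [-0.14, 0, -1.98], 0], [0, [-0.02, 0, -2.64], 0], [0, [0.2, 0, -3.28], 0], [0, [0.51, 0, -3.87], 0], [0, [0.89, 0, -4.42], 0], [0, [1.35, 0, -4.91], 0], [0, [1.87, 0, -5.33], 0], [0, [2.44, 0, -5.68], 0]]'

```text
time_s: 16.2
ee_pos: [0.5129, -0.0728, 0.1573]
eef_rot: [-1.569, 0.003, 0.0]
force: [-7.4, 5.6, 5.2]
grip_width: 0.016
```

```bash
python3 st.py -117 .5358 -.0303
```

```text
t 16.2 F [-7.36  5.62  5.24] rad -1.66 cw-resist -9.11 R 0.0483 ang -118.37 z 0.1573 w 0.016
```

>>> jog_arm --targets '[[0, [0.62, 0, -0.26], 0], [0, [1.26, 0, -0.43], 0], [0, [1.93, 0, -0.51], 0], [0, [2.6, 0, -0.5], 0], [0, [3.26, 0, -0.4], 0], [0, [3.9, 0, -0.2], 0], [0, [4.51, 0, 0.08], 0], [0, [5.07, 0, 0.45], 0], [0, [5.57, 0, 0.89], 0], [0, [6.01, 0, 1.39], 0]]'

```text
time_s: 17.2
ee_pos: [0.5732, -0.0603, 0.1573]
eef_rot: [-1.572, 0.003, -0.0]
force: [-6.3, -7.6, 2.8]
grip_width: 0.0162
```

```bash
python3 st.py -37 .5358 -.0303
```

```text
t 17.2 F [-6.31 -7.62  2.8 ] rad -0.45 cw-resist -9.88 R 0.0480 ang -38.77 z 0.1573 w 0.0162
```

>>> jog_arm --targets '[[0, [0.37, 0, 0.56], 0], [0, [0.65, 0, 1.17], 0], [0, [0.85, 0, 1.81], 0], [0, [0.95, 0, 2.47], 0], [0, [0.96, 0, 3.14], 0], [0, [0.88, 0, 3.81], 0], [0, [0.71, 0, 4.45], 0], [0, [0.45, 0, 5.07], 0], [0, [0.1, 0, 5.64], 0], [0, [-0.32, 0, 6.16], 0]]'

```text
time_s: 18.2
ee_pos: [0.5715, 0.0015, 0.1576]
eef_rot: [-1.572, -0.002, -0.0]
force: [9.3, -4.9, -3.0]
grip_width: 0.0163
```

```bash
python3 st.py 43 .5358 -.0303
```

```text
t 18.2 F [ 9.32 -4.93 -3.02] rad 3.45 cw-resist -9.96 R 0.0478 ang 41.71 z 0.1576 w 0.0163
```

>>> jog_arm --targets '[[0, [-0.49, 0, 0.46], 0], [0, [-1.04, 0, 0.84], 0], [0, [-1.63, 0, 1.15], 0], [0, [-2.27, 0, 1.37], 0], [0, [-2.93, 0, 1.49], 0], [0, [-3.59, 0, 1.53], 0], [0, [-4.26, 0, 1.47], 0], [0, [-4.91, 0, 1.32], 0], [0, [-5.54, 0, 1.08], 0], [0, [-6.12, 0, 0.76], 0]]'

```text
time_s: 19.2
ee_pos: [0.51, 0.0102, 0.1575]
eef_rot: [-1.57, -0.002, 0.0]
force: [8.5, 3.7, -4.1]
grip_width: 0.0165
```

```bash
python3 st.py 123 .5358 -.0303; g="python3 gen.py 535.8 -30.3"; $g 509.7 10 123 143.5 4; $g 497.2 -1.7 143.5 121.5 4
```

```text
t 19.2 F [ 8.47  3.74 -4.1 ] rad -1.48 cw-resist -9.14 R 0.0480 ang 122.51 z 0.1575 w 0.0165
[[0, [-0.35, 0, -0.25], 0], [0, [-0.68, 0, -0.53], 0], [0, [-0.98, 0, -0.84], 0], [0, [-1.25, 0, -1.17], 0]]
end cmd [497.2  -1.7]
[[0, [0.29, 0, 0.36], 0], [0, [0.62, 0, 0.68], 0], [0, [0.97, 0, 0.97], 0], [0, [1.35, 0, 1.23], 0]]
end cmd [510.7  10.6]
```

>>> jog_arm --targets '[[0, [-0.35, 0, -0.25], 0], [0, [-0.68, 0, -0.53], 0], [0, [-0.98, 0, -0.84], 0], [0, [-1.25, 0, -1.17], 0], [0, [-1.25, 0, -1.17], 0], [0, [-1.25, 0, -1.17], 0]]'

```text
time_s: 19.8
ee_pos: [0.4975, -0.0013, 0.1575]
eef_rot: [-1.57, -0.001, -0.0]
force: [6.8, 5.7, -3.2]
grip_width: 0.0163
```

```bash
python3 st.py 143.5 .5358 -.0303
```

```text
t 19.8 F [ 6.82  5.74 -3.16] rad -2.07 cw-resist -8.67 R 0.0480 ang 142.92 z 0.1575 w 0.0163
```

>>> jog_arm --targets '[[0, [0.29, 0, 0.36], 0], [0, [0.62, 0, 0.68], 0], [0, [0.97, 0, 0.97], 0], [0, [1.35, 0, 1.23], 0], [0, [1.35, 0, 1.23], 0], [0, [1.35, 0, 1.23], 0]]'

```text
time_s: 20.4
ee_pos: [0.5105, 0.0105, 0.1574]
eef_rot: [-1.571, 0.0, 0.0]
force: [-0.3, 1.7, 1.6]
grip_width: 0.0166
```

```bash
python3 st.py 121.5 .5358 -.0303
```

```text
t 20.4 F [-0.26  1.74  1.64] rad 1.62 cw-resist -0.68 R 0.0480 ang 121.83 z 0.1574 w 0.0166
```

The drive is unwound (−0.7 N), so I'll let go and lift.

>>> jog_arm --targets '[[5, [0, 0, 0], 0], [5, [0, 0, 0], 0], [5, [0, 0, 0], 0], [5, [0, 0, 0], 0], [5, [0, 0, 0], 0], [5, [0, 0, 0], 0], [5, [0, -3, 0], 0], [5, [0, -6, 0], 0], [5, [0, -9, 0], 0], [5, [0, -9, 0], 0]]'

```text
time_s: 21.4
ee_pos: [0.5118, 0.0105, 0.2513]
eef_rot: [-1.571, -0.006, 0.0]
force: [0.5, 0.5, -0.2]
grip_width: 0.05
```

Run:
```python
from station import ctrl, optics
import cv2,numpy as np
from h import *
o=ctrl.get_obs(); print(o["time_s"],o["ee_pos"],o["force"],o["grip_width"])
c=optics.camera("scene"); c=optics.camera("scene")
P=cloud(c); d=np.linalg.norm(P[...,:2]-[.535,-.029],axis=-1); h=P[(d<.075)&(P[...,2]>.145)&(P[...,2]<.18)]; print(len(h),h.mean(0))
b=cv2.resize(c["img"][150:340,250:410],None,fx=3,fy=3,interpolation=cv2.INTER_CUBIC)
cv2.imwrite("pics/c5.png",b[:,:,::-1])
```

```text
21.4 [0.51182705 0.01049975 0.25127113] [ 0.46456675  0.45119731 -0.18025506] 0.049998314294755014
125 [0.50931065 0.00967588 0.16049168]
```

View pics/c5.png

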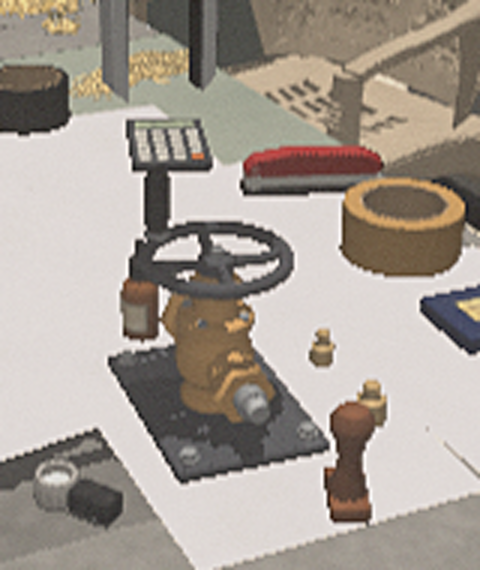

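The handle stands free at crop (157,200) with the fingers clear above it. The bottle, stamp, weights and loupe look unmoved. Handing in.

```bash
python3 -c "
from station import ctrl; print(ctrl.hand_in())"
```

```text
the job is handed in; nothing more can be done
None
```

The valve was closed onto its seat, opened by about one full turn of the stem, and let go. I handed it in at about 21.5 s of the 72 s; no verdict was reported.

- **Seating:** While the stem turned, the handle force stayed at about 9–9.8 N. At the seat it climbed to 13.9 N, and to 15.4 N about 2 mm further on. That matches the expected 1 N per 2 mm, and I stopped there, below the 20 N limit.
- **Opening:** After the reversal the wheel turned idly, then the force rose through 7.1 N to the plateau. I took the stem as starting to turn at a handle angle of about 143°. I led the handle from there to 142.9° one turn later, with the force at 8.6–10 N, so the count should be good to within a few degrees.
- **Letting go:** I backed the handle off about 21° to unwind the drive, leaving 0.7 N on it, then opened the fingers and lifted clear.
- **Last checks:** The wrist force was about 0.5 N. The last picture shows the handle free and the bottle, stamp, weights and loupe apparently unmoved. The tags, padlock and tweezers were outside that picture, and nothing came near them.
- **What disagreed:** The two cameras differed by about 5 mm in y. My first estimate of the wheel's centre was about 2 mm off, which gave an 18 N sideways pull on the handle early on. I corrected it from the measured positions and forces. I did not measure the spindle height, since its reading is too coarse, so the one turn rests on force and angle alone.

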